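# Set the flat stake in the stake block by feel and clamp it

## Robot

A 6-joint arm with a two-finger parallel gripper is mounted at the origin on the work surface. World frame = base frame: x ahead of the robot, y to its left, z up, the work surface at z = 0. Lengths are in m, angles in rad, forces in N, time in s.
With the tool pointing down it reaches from about 0.35 to 0.975 m from the base axis. Payload 4.9 kg.
Tool frame: the origin (TCP) lies midway between the tips of the shut fingers; the grasp point (between the pads) lies 19 mm behind it (r.hold_point_z is the z of the grasp point in the tool frame, in m); z points along the fingers, y is the line along which they close (so a half turn about z gives the same grasp; the last joint's range is limited). The gripper opens to 85 mm and grips with 20 to 120 N. Pads are 22 mm wide; open, the fingers measure 114 mm over their backs; the gripper's body (76 mm by 85 mm) begins 54 mm behind the grasp point. The pads swing forward as they close: fully open they stand 13 mm farther back than shut.
Start: joints at [-0.119, 0.053, 1.613, -0, 1.476, -0.119], TCP at [0.625, 0, 0.231] pointing down, gripper open.
Joint ranges: [-3.01, 3.01], [-1.01, 2.22], [0.06, 2.58], [-1.02, 4.17], [0.09, 2.62], [-3.14, 3.14]. Speed limits (rad/s): [2.57, 2.57, 3.14, 3.14, 3.14, 3.14].

## Interface

Orientations are given as a 3x3 rotation matrix whose columns are the frame's x, y, z axes.
In Python, from station import r, fingers, kin, optics gives the robot as it stands. Calls block until the motion is done:
- r.reach(position, orientation): joint-space move of the TCP to a pose.
- r.move_l(position, vel=0.15, ori=None, until_force=None): straight line of the TCP; ori=None keeps the orientation; vel is the mean speed in m/s. With until_force (N) it stops when the force on the tool has changed by that much, and returns True; else False.
- r.movej(angles): joint-space move.
- fingers.grip(opening, effort=None): finger opening in m; effort is the grip in N (None keeps the last); returns when the fingers have stopped.
- r.pause(seconds).
- kin.solve_ik(position, orientation): joint angles nearest the present ones, or None.
- r.get_obs(): the state.
- optics.read_camera(name): name is "scene" or "side" or "wrist"; returns a dict with "pixels" (480x640x3 uint8, blue, green, red), "z_map" (480x640 float32, m along the optical axis (not along the pixel's ray), 0 where there is no reading), "intrinsics" (3x3 intrinsics, pixels), "k1" (the pictures are not rectified: a ray, as slopes to the right and down, at radius r is drawn at 1 + k1 r^2 times it, then the intrinsics apply), "rvec" (rotation vector, rad) and "tvec" (3), from world to camera coordinates, as OpenCV has them. Camera axes: x right, y down, z forward; pixel columns grow to the right and rows downward; lengths in m; the calibration is good to about 2 mm. A picture is of the moment at which its call begins.
A pose or a line that the arm cannot do raises r.PlanningError and nothing moves.
- r.finish_job(): hands the job in; it is judged then, once.
The state is a dict: "t": time; "joint_positions": joint angles; "qvel": joint speeds; "effort": joint torques, N m; "tool_pos": TCP position; "tool_rot": TCP orientation; "force": force on the tool from outside, world axes, zero at the start; "wrist_torque": the same for the moment, N m; "gripper_width": finger opening in m; "grasp_force": force on a finger pad.
Only numpy, scipy, OpenCV 4.12 (cv2) and the standard library are available. Lean on these libraries where they do the work, as an engineer would, in place of code of your own. Each camera call takes 0.05 s, during which the arm holds its last target. There are 200 camera calls.

## Task

Get the bench ready for flattening work: take the flat-headed stake out of the rack and set it in the stake block. The block's socket lies out of sight down the hole in its top board and is never in the middle, so let the shank glide gently over the steel below, without leaning on it, until it drops in; let it down fully home with its collar flat on the wood, let go of it, then swing the clamp dog right round over the collar. Leave the other stakes and everything else where they are.

Things in the scene. Friction and masses are not known exactly. Their poses are not given: they have to be found in the camera images.
- stake: the flat-headed bench stake, plain steel, 0.46 kg give or take a sixth, standing in the rack. Origin: centre of the underside of its round collar (56 mm in diameter, 6 mm thick); z up along the shank. A stem 16 mm in diameter rises to 28 mm; on it sits a rectangular head, from 28 to 53 mm up, 30 mm wide along the stake's x and 46 mm along its y, flat on top.
- stake_head (a point): centre of the stake's head, 40.5 mm above its origin: grip here across the 30 mm, fingers closing along the stake's x
- stake_foot (a point): centre of the foot of the stake's round shank, 34 mm below its origin. The shank is 12 mm in diameter, its foot chamfered 1.5 mm; pressed on the steel it gives about 0.03 mm per N, and dragged under load the stake may creep a little in the grip.
- rack: fixed light-wood rack, 80 mm (x) by 240 mm (y) by 45 mm high, with three upright holes 16 mm wide and 40 mm deep, 80 mm apart in a row along its y. A stake stands in each, its collar resting on the top: draw it over 34 mm straight up to clear the rack. Origin: centre of its underside.
- dome_stake: bystander: stake of the same shank and collar, but with a round domed head of 44 mm diameter, 61 mm high over the collar's underside. Stands in the rack. Origin: centre of its collar's underside.
- horn_stake: bystander: stake of the same shank and collar, but with a tapering round horn on top, 28 mm in diameter at its base, 80 mm high over the collar's underside. Stands in the rack. Origin: centre of its collar's underside.
- block: the stake block, wood, bolted to the bench: 50 mm high, from -50 to +50 mm in its x, -50 to +76 mm in its y; steel brackets at its foot reach 25 mm farther on both x sides. Origin: on the bench, below the middle of the round hole (bore) in its top board; z up. Fully home, the stake's collar lies flat on the block's top. Rigid: while feeling for the socket never press with over 30 N.
- bore (a point): centre of the mouth of the bore, a round hole 28 mm in diameter through the block's 18 mm thick top board, 50 mm above the bench
- plate (a point): point on the bore's axis on the flat steel plate under the top board, 32 mm above the bench. The blind socket in this plate (13.2 mm wide, 21 mm deep, upright) is not listed: its axis is 3 to 6.5 mm off this point in any direction, new each time. A flush steel dust plug on a spring hides it and gives way: 0.7 N to start, 1.5 N at the end, less than the stake's weight.
- dog (a joint): angle (rad) of the clamp dog, a level steel bar 18 mm wide, 6 mm thick, its underside 8 mm above the block's top. 0 = wide open; grows clockwise seen from above; at 1.40 its tip points at the bore's axis, over the edge of a seated collar, 2 mm above it, and its knob points along the block's +y. Stop at 1.45. Starts at 0 to 0.25, clear of the collar; stays where left.
- knob (a point): centre of the top of the dog's upright round wooden knob, 14 mm in diameter, 30 mm tall, its top 94 mm above the bench. It travels with the dog in an arc of 45 mm radius about the pivot; about 1.5 N moves it; being round it may turn in the fingers.
- pivot (a point): point on the axis of the dog's upright pivot screw, at the height of the bar's top, 64 mm above the bench; 50 mm from the bore's axis along the block's +y. The dog's tip reaches 34 mm from it, on the far side from the knob.
- hammer: bystander: jeweller's hammer, 230 mm long, lying on the bench. Origin: middle of its length, on the bench.
- bangle: bystander: brass bangle, 68 mm in diameter, 12 mm high, lying flat. Origin: its centre, on the bench.
- bench_block: bystander: steel bench block, 70 by 70 by 20 mm. Origin: centre of its underside.
- jar: bystander: glass jar with steel cap, 64 mm in diameter, 85 mm high. Origin: centre of its underside.
- pliers: bystander: flat-nose pliers, about 160 mm long, lying flat. Origin: near their middle, on the bench.
Mind the look-alikes: they are no part of the job. Leave any black look-alike of the stake alone. Several things have the shape of the block; the one meant has the colours described above.

How it is judged:
On the way, in this order (a step that is already met when the one before it is completed fails the run):
1. the flat-headed stake is lifted clear of the rack (z of stake in the frame of rack above 0.082 m), for 0.1 s.
2. the stake stands fully home in the block's socket, let go, while the dog is still open (z of stake in the frame of block below 0.0525 m and horizontal distance between stake and bore below 0.01 m and angle between stake's own z axis and vertical below 0.06 rad and contact force between the fingers and stake below 0.1 N and value of joint dog below 0.7 rad), for 0.2 s.
At the end, for the whole second after the job is handed in: The flat-headed stake stands upright (within 3.5 degrees) in the block's socket, its collar down on the wood within 2.5 mm, at rest, and the dog is swung over its collar (at least 1.2 rad) (z of stake in the frame of block below 0.0525 m and horizontal distance between stake and bore below 0.01 m and angle between stake's own z axis and vertical below 0.06 rad and linear speed of stake below 0.02 m/s and value of joint dog above 1.2 rad); the robot touches nothing.
It fails at once if while the stake is not yet home, it is pressed on the block, its socket plate or the dog with more than 30 N (contact force between stake and block above 30 N and z of stake in the frame of block above 0.0525 m).
It fails at once if one of the other stakes is lifted or knocked out of its place (distance of any of dome_stake, horn_stake from where it was at the start of the episode above 0.015 m).
It fails at once if another thing on the bench is shifted by more than 30 mm (distance of any of hammer, bangle, bench_block, jar, pliers from where it was at the start of the episode above 0.03 m).
It also fails if it takes over 64 s, if anything falls off the work surface, if the arm or the gripper's body presses on something with over 40 N, if the wrist force passes 120 N, or if a joint passes its speed limit or range.

## Working session

There is one attempt and no reset: what is moved stays moved. The work goes in short steps, each a Python script; the robot and the scene stay as the last script left them, time stands still between calls to the robot, and variables do not carry over. Pictures are saved under pics/ and viewed, at most 10 in all, crops included, and the job is handed in when it is done.

```bash
ls && mkdir -p pics
cat > h.py <<'E'
import numpy as np, cv2
from station import r, fingers, kin, optics
def cam(n):
    c=optics.read_camera(n); c['R']=cv2.Rodrigues(np.array(c['rvec'],float))[0]; c['t']=np.array(c['tvec'],float).ravel(); return c
def rays(c,uv):
    K=np.array(c['intrinsics']); uv=np.atleast_2d(np.array(uv,float))
    d=(uv-K[:2,2])/[K[0,0],K[1,1]]
    u=d.copy()
    for _ in range(20): u=d/(1+c['k1']*(u**2).sum(1,keepdims=True))
    return np.c_[u,np.ones(len(u))]
def plane(c,uv,z):
    d=rays(c,uv)@c['R']; o=-c['R'].T@c['t']
    return o+d*((z-o[2])/d[:,2])[:,None]
def cloud(c):
    v,u=np.mgrid[:480,:640]; d=rays(c,np.c_[u.ravel(),v.ravel()]); z=c['z_map'].ravel()[:,None]
    P=(d*z-c['t'])@c['R']; P[z[:,0]==0]=np.nan
    return P.reshape(480,640,3)
def proj(c,P):
    q=np.atleast_2d(P)@c['R'].T+c['t']; s=q[:,:2]/q[:,2:]; s=s*(1+c['k1']*(s**2).sum(1,keepdims=True))
    K=np.array(c['intrinsics']); return s*[K[0,0],K[1,1]]+K[:2,2]
E
python3 - <<'E'
from h import *
import pickle
for n in("scene","side"):
    c=cam(n); cv2.imwrite(f"pics/{n}0.png",c['pixels']); pickle.dump(c,open(n+".pkl","wb")); print(n,-c['R'].T@c['t'],c['R'][2],c['k1'],(c['z_map']>0).mean())
print(r.get_obs()['t'])
E
```

```text
pics
scene [0.94476945 0.53343785 0.74888385] [-0.41587222 -0.58465337 -0.69658505] -0.011140046087157199 0.9958919270833333
side [0.27605923 0.71293323 0.98991174] [ 0.20582386 -0.60792776 -0.76685095] -0.19534946367403372 0.99603515625
0.1
```

View pics/scene0.png

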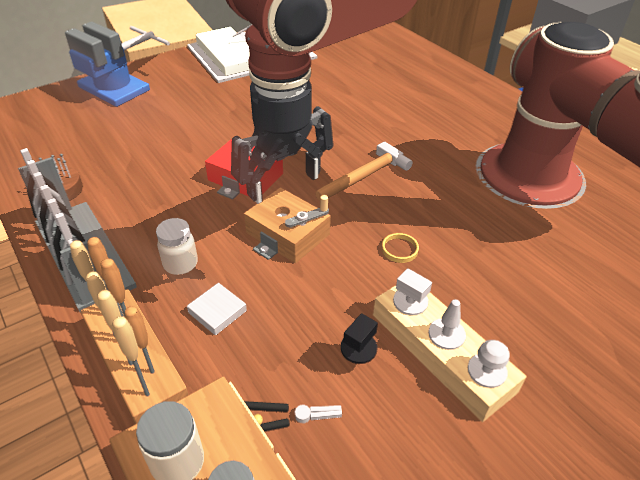

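View pics/side0.png

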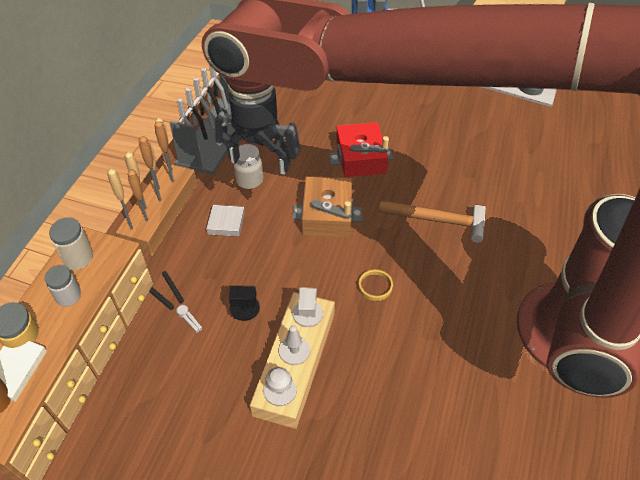

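The scene view shows the flat-headed stake at about (412,290), in the rack's far end. The wood block has its bore at about (283,211) and the knob at (324,200). The red block and the black stake are decoys. The side view agrees: stake head at (308,302), block at (328,205), knob at (347,208).

Run:
```python
from h import *
import pickle
for n,su,bu in(("scene",(414,285),(283,211)),("side",(308,300),(328,195))):
    c=pickle.load(open(n+".pkl","rb")); P=cloud(c)
    s=plane(c,su,.098)[0]; b=plane(c,bu,.05)[0]
    print(n,"click",s,b,"knob",plane(c,(324,196) if n=="scene" else (348,203),.094)[0])
    def reg(ctr,rad,z0,z1):
        return (np.hypot(P[...,0]-ctr[0],P[...,1]-ctr[1])<rad)&(P[...,2]>z0)&(P[...,2]<z1)
    for nm,ctr,rad,z0,z1 in(("head",s,.045,.094,.103),("rack",s+0*s,.25,.041,.048),("blk",b,.11,.046,.054),("knob",b,.11,.088,.098),("dogbar",b,.11,.061,.067)):
        m=reg(ctr,rad,z0,z1)
        if nm=="rack":
            # light wood only
            h=cv2.cvtColor(c['pixels'],cv2.COLOR_BGR2HSV); m&=(h[...,1]>60)
        nl,lab,st,cen=cv2.connectedComponentsWithStats(m.astype(np.uint8))
        if nl<2: print(nm,"none");continue
        k=1+np.argmax(st[1:,4]); q=P[lab==k]
        rc=cv2.minAreaRect((q[:,:2]*1000).astype(np.float32))
        print(nm,len(q),"z",np.median(q[:,2]).round(4),"mean",q[:,:2].mean(0).round(4),"rect",np.round(rc[0],1),np.round(rc[1],1),round(rc[2],1))
```

```text
scene click [0.49450959 0.15764463 0.098     ] [ 0.5417309  -0.14507011  0.05      ] knob [ 0.48406491 -0.09546632  0.094     ]
head 467 z 0.0977 mean [0.4882 0.1517] rect [487.6 150.6] [32.  46.8] 15.6
rack 1586 z 0.0446 mean [0.5089 0.246 ] rect [485.4 230. ] [ 83.2 240.5] 2.0
blk 2064 z 0.0496 mean [ 0.5453 -0.1344] rect [ 539.1 -134.2] [104.8 129.5] 15.6
knob 47 z 0.0928 mean [ 0.4868 -0.092 ] rect [486.3 -93.8] [13.7 12.6] 55.6
dogbar 271 z 0.0636 mean [ 0.5232 -0.0957] rect [519.7 -96.7] [21.  88.3] 84.1
side click [0.48306004 0.15363085 0.098     ] [ 0.54058155 -0.14280401  0.05      ] knob [ 0.48335414 -0.0941905   0.094     ]
head 368 z 0.0974 mean [0.4853 0.1511] rect [485.6 150.9] [29.9 49.5] 15.1
rack 2817 z 0.0446 mean [0.4791 0.2422] rect [483.4 230.1] [ 81.9 240.9] 1.7
blk 1507 z 0.049 mean [ 0.5428 -0.1361] rect [ 538.7 -134. ] [ 99.7 132.5] 15.5
knob 34 z 0.0927 mean [ 0.4833 -0.093 ] rect [483.5 -94.7] [12.1 13.9] 16.6
dogbar 197 z 0.0634 mean [ 0.52   -0.0959] rect [518.8 -96.7] [20.5 87.4] 81.5
```

```bash
cat >> h.py <<'E'
A=np.deg2rad(15.5)
def ori(a): 
    y=np.array([np.cos(a),np.sin(a),0]); z=np.array([0,0,-1.]); return np.c_[np.cross(y,z),y,z]
E
python3 - <<'E'
from h import *
import pickle
print(r.get_obs()['tool_rot'].round(2),r.hold_point_z)
O=ori(A) 
for o in(ori(A),ori(A+np.pi)): print(kin.solve_ik([.542,-.145,.26],o))
q=kin.solve_ik([.542,-.145,.26],O); O2=ori(A+np.pi); q2=kin.solve_ik([.542,-.145,.26],O2)
s=O if abs(q[5])<abs(q2[5]) else O2
r.reach([.542,-.145,.26],s); r.pause(.2)
c=cam("wrist"); pickle.dump(c,open("wb.pkl","wb")); cv2.imwrite("pics/wb.png",c['pixels'])
r.reach([.487,.151,.24],s); r.pause(.2)
d=cam("wrist"); pickle.dump(d,open("ws.pkl","wb")); cv2.imwrite("pics/ws.png",d['pixels'])
cv2.imwrite("pics/w2.png",cv2.resize(np.hstack([c['pixels'],d['pixels']]),(800,300)))
print(r.get_obs()['t'],r.get_obs()['force'],s)
E
```

```text
[[-0.  1. -0.]
 [ 1.  0.  0.]
 [ 0. -0. -1.]] -0.0187
[-3.94044166e-01 -1.15267470e-01  1.72946247e+00 -4.44089210e-16
  1.52739765e+00 -6.64570200e-01]
[-3.94044166e-01 -1.15267470e-01  1.72946247e+00 -4.44089210e-16
  1.52739765e+00  2.47702245e+00]
2.475 [-0.07845437  0.89481998  0.93388522] [[-0.26723838  0.96363045  0.        ]
 [ 0.96363045  0.26723838  0.        ]
 [ 0.          0.         -1.        ]]
```

View pics/w2.png

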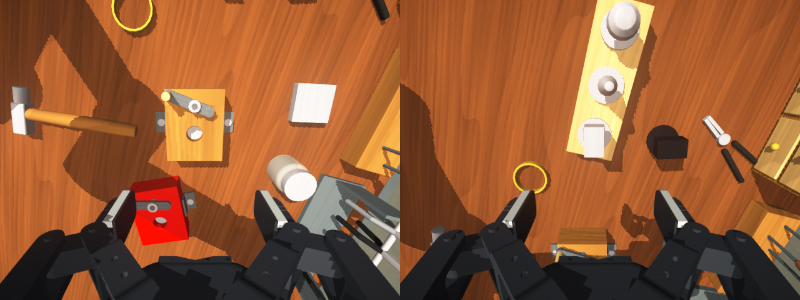

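The left wrist view shows the wood block with its bore near full-res (312,213), dog open and red decoy below. The right view shows the flat head near (310,224), at the rack's end.

Run:
```python
from h import *
import pickle
b0=np.array([.542,-.145])
for n in("scene","side","wb"):
    c=pickle.load(open(n+".pkl","rb")); P=cloud(c)
    v,u=np.mgrid[:480,:640]; T=plane(c,np.c_[u.ravel(),v.ravel()],.05).reshape(480,640,3)
    dd=np.hypot(*(T[...,:2]-b0).transpose(2,0,1))
    m=((P[...,2]<.0465)&(dd<.022)).astype(np.uint8)
    nl,lab,st,ce=cv2.connectedComponentsWithStats(m)
    q=(T[lab==1+np.argmax(st[1:,4])][:,:2]*1000).astype(np.float32)
    cc,rr=cv2.minEnclosingCircle(q); a=c['z_map'][int(ce[1][1]),int(ce[1][0])]
    rc=cv2.minAreaRect(q)
    print(n,"bore mean",q.mean(0),"encl",cc,rr,len(q),rc)
    bl=(abs(P[...,2]-.05)<.004)&(dd<.11); nl,lab,st,_=cv2.connectedComponentsWithStats(bl.astype(np.uint8)); k=1+np.argmax(st[1:,4])
    print("  blk",cv2.minAreaRect((T[lab==k][:,:2]*1000).astype(np.float32)))
    k=(abs(P[...,2]-.094)<.005)&(np.hypot(P[...,0]-.485,P[...,1]+.094)<.03)
    T=plane(c,np.c_[u.ravel(),v.ravel()],.094).reshape(480,640,3)
    print("  knob",k.sum(),T[k].mean(0))
for n in("scene","side","ws"):
    c=pickle.load(open(n+".pkl","rb")); P=cloud(c)
    v,u=np.mgrid[:480,:640]; T=plane(c,np.c_[u.ravel(),v.ravel()],.098).reshape(480,640,3)
    m=(abs(P[...,2]-.098)<.004)&(np.hypot(P[...,0]-.487,P[...,1]-.151)<.045)
    print(n,"head",cv2.minAreaRect((T[m][:,:2]*1000).astype(np.float32)),T[m].mean(0),np.median(P[m][:,2]))
```

```text
scene bore mean [ 544.546  -144.9792] encl (543.9381103515625, -145.5112762451172) 13.481926918029785 107 ((544.7080688476562, -145.10198974609375), (24.523029327392578, 25.23628044128418), 1.231988549232483)
  blk ((541.300537109375, -132.02099609375), (104.03616333007812, 129.32769775390625), 15.576079368591309)
  knob 43 [ 0.48747602 -0.09122146  0.094     ]
side bore mean [ 541.16754 -144.49008] encl (542.1473999023438, -144.03668212890625) 19.82158088684082 101 ((542.1044311523438, -144.53067016601562), (34.63286209106445, 27.09320068359375), 87.53627014160156)
  blk ((537.7676391601562, -130.93771362304688), (99.40763854980469, 132.67428588867188), 15.522435188293457)
  knob 33 [ 0.4831267  -0.09192237  0.094     ]
wb bore mean [ 543.3205  -149.35297] encl (543.396484375, -149.67027282714844) 13.745979309082031 473 ((543.5504150390625, -149.45004272460938), (26.290929794311523, 26.89678955078125), 14.890213012695312)
  blk ((539.9503784179688, -137.16087341308594), (100.28863525390625, 125.9804916381836), 15.514225006103516)
  knob 191 [ 0.48562163 -0.0966399   0.094     ]
scene head ((488.8281555175781, 151.93165588378906), (33.9476203918457, 46.460731506347656), 17.5126895904541) [0.48840811 0.15191791 0.098     ] 0.09774483398380968
side head ((485.2779235839844, 151.52662658691406), (29.876222610473633, 47.01903533935547), 15.478142738342285) [0.48515013 0.15152524 0.098     ] 0.09735679096995302
ws head ((487.20098876953125, 147.9651336669922), (29.334550857543945, 46.861488342285156), 14.611259460449219) [0.48702342 0.14809941 0.098     ] 0.09851970013211045
```

Run:
```python
from h import *
import pickle
O=ori(A)
p=np.array([.487,.1505])
r.move_l([*p,.12],vel=.2,ori=O)
print(r.move_l([*p,.0668],vel=.08,until_force=6))
f0=r.get_obs()['force']
fingers.grip(.03,effort=30); r.pause(.2)
o=r.get_obs(); print(o['tool_pos'],f0,o['force'],o['gripper_width'],o['grasp_force'])
fingers.grip(.02,effort=60); r.pause(.2)
o=r.get_obs(); print(o['tool_pos'],o['force'],o['gripper_width'],o['grasp_force'],o['t'])
```

```text
False
[0.48676045 0.15045147 0.06672372] [-0.20575381 -0.36332931 -0.39830777] [-1.75040401 -0.95043149  1.97003568] 0.030139230057778528 0.9850749000906944
[0.4870055  0.15051202 0.06694011] [-2.503503   -1.4907215   3.58415484] 0.02909276875196807 60.597628355026245 5.2333
```

Run:
```python
from h import *
import pickle
r.move_l([.487,.1505,.137],vel=.12); r.pause(.15)
r.move_l([.543,-.1465,.137],vel=.2); r.move_l([.543,-.1465,.125],vel=.1); r.pause(.4)
o=r.get_obs(); print(o['tool_pos'],o['force'],o['wrist_torque'],o['gripper_width'],o['t'])
W=[]
for n in("scene","side","wrist"):
    c=cam(n); pickle.dump(c,open("h_"+n+".pkl","wb"))
    u,v=proj(c,[.543,-.1465,.1])[0].astype(int); u=np.clip(u,100,540);v=np.clip(v,100,380)
    W.append(cv2.resize(c['pixels'][v-100:v+100,u-100:u+100],(400,400) if n!="wrist" else (400,400))); print(n,u,v)
cv2.imwrite("pics/hov.png",cv2.resize(np.hstack(W),(798,266)))
F=[r.get_obs()['force'] for _ in range(3)]
print(F)
```

```text
[ 0.54314959 -0.14657174  0.12529163] [ 0.4117656   0.67004172 -4.79093523] [ 0.00253275  0.04196334 -0.00093477] 0.028904250012084513 8.4417
scene 281 190
side 327 176
wrist 310 282
[array([ 0.27724644, -0.07227186, -4.60703685]), array([ 0.27724644, -0.07227186, -4.60703685]), array([ 0.27724644, -0.07227186, -4.60703685])]
```

View pics/hov.png

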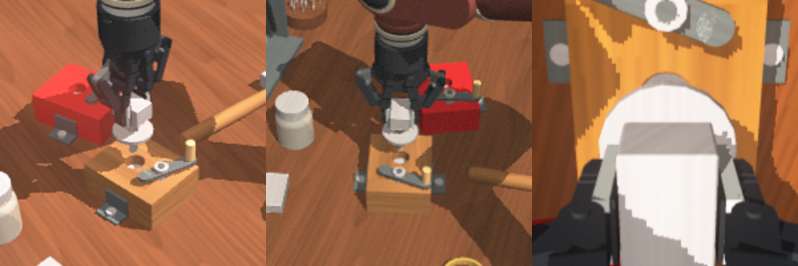

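The held stake's collar hovers above the bore in both fixed views. The wrist view shows the head square in the pads, with the collar below it.

Run:
```python
from h import *
import pickle
from scipy.optimize import least_squares
zo=.1253+.0187-.0405
for n in("scene","side","wrist"):
    c=pickle.load(open("h_"+n+".pkl","rb")); P=cloud(c); hsv=cv2.cvtColor(c['pixels'],cv2.COLOR_BGR2HSV)
    v,u=np.mgrid[:480,:640]; uv=np.c_[u.ravel(),v.ravel()]
    near=np.hypot(P[...,0]-.543,P[...,1]+.1465)<.04
    m=near&(abs(P[...,2]-zo-.006)<.003)&(hsv[...,1]<60)&(hsv[...,2]>90)
    T=plane(c,uv,zo+.006).reshape(480,640,3)
    q=T[m][:,:2]*1000
    h=cv2.convexHull(q.astype(np.float32))[:,0]
    # dense boundary: mask outline
    f=lambda p: np.clip(np.hypot(*(h-p).T)-28,-6,6)
    s=least_squares(f,[543,-146.5],loss='soft_l1',f_scale=.5)
    print(n,"collar",len(q),s.x,np.round(f(s.x),1), "z",np.median(P[m][:,2])-zo-.006)
    m=near&(abs(P[...,2]-zo-.053)<.003)
    T=plane(c,uv,zo+.053).reshape(480,640,3)
    if m.sum()>20: print("  head",m.sum(),cv2.minAreaRect((T[m][:,:2]*1000).astype(np.float32)),np.median(P[m][:,2])-zo-.053)
    # bore in this image
```

```text
scene collar 324 [ 544.91963712 -144.20186334] [ 0.1 -0.4 -0.5 -0.1 -0.5 -0.8  0.1  2.3  0.3  0.3 -0.1  0.2 -0.3 -1.
 -1.8 -2.3 -1.9 -1.1  0.3 -0.3 -0.7 -1.3] z -0.00046034138661265635
  head 219 ((544.3223876953125, -139.01206970214844), (48.261505126953125, 42.42174530029297), 56.11811828613281) -0.0004982657640611524
side collar 212 [ 542.30818387 -144.62236212] [-0.9 -0.7 -0.4 -0.1  0.2  0.5 -0.6 -0.1 -0.9 -1.2 -0.3 -0.3 -1.4 -0.9
 -0.7] z -0.0006162715956360785
  head 239 ((541.2481079101562, -143.2053680419922), (49.368133544921875, 49.818641662597656), 67.98552703857422) -0.0005199792556704677
wrist collar 2610 [ 543.87594709 -148.8559581 ] [-0.5 -0.3 -0.4 -0.4 -0.4 -0.4 -0.3 -0.3 -0.1  0.2  0.1  0.1  0.  -0.
  0.3  0.5  0.2  0.2 -0.1 -0.2 -0.3 -0.4 -0.4 -0.7 -0.5 -0.6 -0.6 -0.6
 -0.9] z 0.00020007706527808665
  head 7853 ((543.7738037109375, -148.00294494628906), (57.00045394897461, 47.152587890625), 15.459698677062988) 0.00015575612766537822
```

Run:
```python
from h import *
C=np.array([.5426,-.1469])
r.move_l([*C,.125],vel=.05); r.move_l([*C,.0925],vel=.06); r.pause(.3)
o=r.get_obs(); f0=o['force']; print(o['tool_pos'],f0,o['t'])
hit=r.move_l([*C,.085],vel=.01,until_force=2.5)
for _ in range(4):
    o=r.get_obs(); print(hit,o['tool_pos'].round(5),(o['force']-f0).round(2),o['t']); r.pause(.05)
np.save("f0.npy",f0)
```

```text
[ 0.54288608 -0.14700352  0.09297393] [-1.02773326  0.43387373 -4.07897542] 9.8333
True [ 0.54257 -0.14687  0.08765] [ 1.07 -0.06  9.19] 10.3583
True [ 0.54257 -0.14685  0.08764] [ 2.14 -0.37  9.98] 10.4083
True [ 0.54259 -0.14686  0.08763] [ 1.69 -0.84 10.32] 10.4583
True [ 0.54256 -0.14685  0.08761] [ 1.11 -0.57  8.79] 10.5083
```

```bash
cat > glide.py <<'E'
from h import *
C=np.array([.5426,-.1469]); f0=np.load("f0.npy")
def fz(n=3):
    F=[]
    for _ in range(n): F.append(r.get_obs()['force']-f0); r.pause(.012)
    return np.mean(F,0)
def glide(path,z,target=4.0,zref=None,drop=.0005):
    z0=zref or z; low=0
    for p in path:
        r.move_l([*p,z],vel=.015); F=fz()
        o=r.get_obs()['tool_pos']; print((1e3*(np.array(p)-C)).round(1),round(1e3*(z-z0),2),round(1e3*(o[2]-z0),2),F.round(1),flush=True)
        if F[2]>15: r.move_l([*p,z+.0008],vel=.02); z+=.0003; continue
        z+=np.clip(.00003*(F[2]-target),-.00015,.0003)
        if z<z0-drop and F[2]<3.5: return p,z,True
    return p,z,False
def ring(rad,a0=0,step=1.0):
    n=int(np.ceil(2*np.pi*rad/step)); a=a0+np.arange(n+1)*2*np.pi/n
    return C+1e-3*rad*np.c_[np.cos(a),np.sin(a)]
E
python3 - <<'E'
from glide import *
z=.0878
r.move_l([*C,z],vel=.01); print(fz(4),r.get_obs()['tool_pos'])
pre=[C+1e-3*np.array([x,0]) for x in(1,2)]
p,z,ok=glide(np.vstack([pre,ring(3.4)]),z,zref=.0877)
print(p,z,ok,r.get_obs()['t'])
E
```

```text
[ 2.66737863 -0.89588504  4.73917376] [ 0.54272919 -0.14692013  0.08777042]
[1. 0.] 0.1 -0.0 [-1.6 -1.   7.4]
[2. 0.] 0.2 0.02 [-3.3 -1.   9.3]
[3.4 0. ] 0.36 0.12 [-1.8 -0.9  7. ]
[3.3 1. ] 0.45 0.17 [-0.5 -2.   3.9]
[2.9 1.8] 0.45 0.2 [ 1.3 -1.1  2.4]
[2.2 2.6] 0.4 0.22 [ 1.9 -1.   1.3]
[1.4 3.1] 0.31 0.24 [ 2.1 -1.   1.4]
[0.5 3.4] 0.23 0.19 [ 1.6 -0.4  1.7]
[-0.5  3.4] 0.17 0.14 [ 2.2 -0.3  1.3]
[-1.4  3.1] 0.08 -0.01 [1.7 0.2 1.4]
[-2.2  2.6] 0.01 -0.51 [ 1.  -0.2 -0. ]
[-2.9  1.8] -0.12 -0.41 [ 0.4 -0.8 -0.4]
[-3.3  1. ] -0.25 -0.27 [ 0.4 -0.8 -0.6]
[-3.4  0. ] -0.38 -0.36 [0.7 0.2 0.5]
[-3.3 -1. ] -0.49 -0.46 [0.3 2.9 1.7]
[ 0.53933772 -0.14785789] 0.08714209674799968 True 15.1833
```

Run:
```python
from glide import *
z=.0872
for g in([-3.4,.3],[-3.6,1.4]):
    r.move_l([*(C+1e-3*np.array(g)),z],vel=.015); print(g,fz())
p=C+1e-3*np.array([-3.6,1.4])
for i in range(6):
    z-=.0006
    hit=r.move_l([*p,z],vel=.012,until_force=6); F=fz(4); o=r.get_obs()
    print(hit,round(1e3*(z-.0877),2),(1e3*(o['tool_pos']-[*C,.0877])).round(2),F.round(1),o['wrist_torque'].round(2))
    if F[2]>7: break
print(o['t'])
```

```text
[-3.4, 0.3] [0.8341562  0.70056911 1.05562243]
[-3.6, 1.4] [ 1.46947068 -0.55193976  0.12346537]
False -1.1 [-3.58  1.28 -1.08] [ 0.7 -0.7  0.3] [-0.02 -0.01 -0.02]
False -1.7 [-3.7   1.47 -1.84] [ 0.8 -0.3  0.6] [0.04 0.06 0.01]
False -2.3 [-3.72  1.49 -2.46] [ 1.  -0.1 -0. ] [ 0.11  0.05 -0.04]
False -2.9 [-3.69  1.49 -3.02] [ 0.5  0.2 -0.1] [0.1  0.13 0.02]
False -3.5 [-3.7   1.47 -3.59] [0.8 0.3 0.5] [0.16 0.19 0.01]
False -4.1 [-3.7   1.48 -4.18] [-0.2  0.4  0.7] [0.24 0.29 0.04]
17.4333
```

Run:
```python
from glide import *
p=C+1e-3*np.array([-3.6,1.4]); z=.0836
while z>.0712:
    z-=.0015
    hit=r.move_l([*p,z],vel=.02,until_force=6); F=fz(2); o=r.get_obs()
    print(hit,round(1e3*z,2),(1e3*(o['tool_pos']-[*C,0])).round(2),F.round(1),o['wrist_torque'].round(2))
    if hit or F[2]>6: break
    s=F[:2]; p=p+np.where(abs(s)>2,s*.00006,0)   # yield to side force
np.save("p.npy",p); print(o['t'])
```

```text
False 82.1 [-3.69  1.49 81.89] [-0.4  1.2  0.2] [ 0.31  0.23 -0.  ]
False 80.6 [-3.69  1.49 80.38] [-0.1  0.9  0.1] [0.3  0.17 0.02]
False 79.1 [-3.7   1.47 78.91] [-0.6  0.3  0.3] [0.35 0.28 0.05]
False 77.6 [-3.66  1.45 77.46] [-1.5  0.6  0.1] [ 0.36  0.35 -0.03]
False 76.1 [-3.71  1.46 75.92] [-1.2  1.2  1.5] [ 0.38  0.38 -0.03]
False 74.6 [-3.67  1.47 74.44] [-1.1  1.5  1.3] [0.45 0.48 0.01]
False 73.1 [-3.67  1.43 72.94] [-1.   1.2  1.4] [ 0.48  0.5  -0.02]
False 71.6 [-3.64  1.43 72.08] [-3.5  2.5  5.5] [ 0.51  0.9  -0.02]
False 70.1 [-3.59  1.44 72.06] [-7.7  3.5 11.8] [ 0.74  1.46 -0.07]
19.8333
```

Run:
```python
from glide import *
p=np.load("p.npy")
r.move_l([*p,.0718],vel=.03); fingers.grip(.05); r.pause(.35)
o=r.get_obs(); print(o['gripper_width'],o['grasp_force'],o['force'],o['t'])
r.move_l([*p,.15],vel=.12); r.move_l([p[0]-.02,p[1]+.02,.24],vel=.2); r.pause(.2)
import pickle
W=[]
for n in("scene","side","wrist"):
    c=cam(n); pickle.dump(c,open("e_"+n+".pkl","wb"))
    u,v=proj(c,[.53,-.13,.07])[0].astype(int); u=np.clip(u,100,540);v=np.clip(v,100,380)
    W.append(cv2.resize(c['pixels'][v-100:v+100,u-100:u+100],(400,400)))
    P=cloud(c)
    near=np.hypot(P[...,0]-p[0],P[...,1]-p[1])<.04
    print(n,"headtop",[np.median(P[...,2][near&(abs(P[...,2]-.103)<.006)])],"collar",np.median(P[...,2][near&(abs(P[...,2]-.0565)<.003)]))
    k=(abs(P[...,2]-.094)<.005)&(np.hypot(P[...,0]-.485,P[...,1]+.094)<.015); v,u=np.nonzero(k)
    print("  knob",k.sum(),plane(c,np.c_[u,v],.094).mean(0))
cv2.imwrite("pics/e.png",cv2.resize(np.hstack(W),(798,266)))
print(r.get_obs()['t'])
```

```text
0.05033037966369989 0.0 [-0.11533281 -0.33625586  0.06561294] 20.7667
scene headtop [np.float64(0.10245159697427253)] collar 0.055729996893454814
  knob 43 [ 0.48757951 -0.09129124  0.094     ]
side headtop [np.float64(0.10197162517456751)] collar 0.05565014300236851
  knob 38 [ 0.48293025 -0.09071364  0.094     ]
wrist headtop [np.float64(0.10351030083781076)] collar 0.05653848551790222
  knob 202 [ 0.48548559 -0.09654934  0.094     ]
22.5417
```

View pics/e.png

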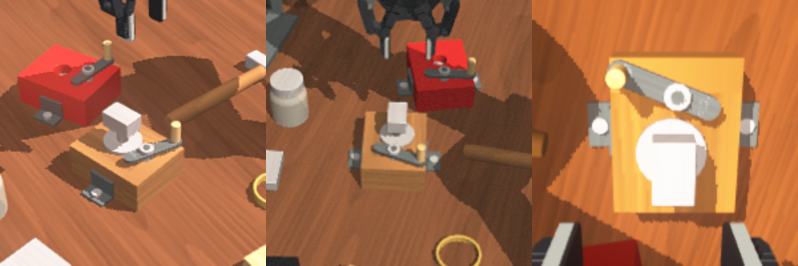

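Stake seated upright with its collar on the wood, same head position in all three views. The dog is still open with the knob at upper left in the wrist crop. Now swing the dog.

Run:
```python
from h import *
B=np.array([.5426,-.1469]); pv=B+.05*np.array([-np.sin(A),np.cos(A)]); R=.045
k=lambda f: pv+R*np.array([np.cos(f),np.sin(f)])
f0=np.deg2rad(173.3); f1=A+np.pi/2+.03; O=lambda f: ori(f-np.pi/2)
print(k(f0),kin.solve_ik([*k(f0),.2],O(f0)))
fingers.grip(.04,effort=20)
r.reach([*k(f0),.16],O(f0))
print(r.move_l([*k(f0),.072],vel=.1,until_force=6)); 
fingers.grip(.008,effort=20); r.pause(.1); o=r.get_obs(); print(o['gripper_width'],o['force'],o['t'])
for f in np.linspace(f0,f1,10)[1:]:
    r.move_l([*k(f),.072],vel=.05,ori=O(f)); o=r.get_obs(); print(np.rad2deg(f).round(1),o['tool_pos'].round(4),o['force'].round(1))
    if np.linalg.norm(o['force'])>25: break
fingers.grip(.035); r.pause(.1); r.move_l([*k(f),.16],vel=.12); r.move_l([k(f)[0]-.03,k(f)[1]+.03,.25],vel=.2); r.pause(.3)
W=[]
for n in("scene","side","wrist"):
    c=cam(n); u,v=proj(c,[.53,-.13,.07])[0].astype(int); u=np.clip(u,100,540);v=np.clip(v,100,380)
    W.append(cv2.resize(c['pixels'][v-100:v+100,u-100:u+100],(400,400)))
    P=cloud(c); m=(abs(P[...,2]-.094)<.005)&(np.hypot(P[...,0]-k(f1)[0],P[...,1]-k(f1)[1])<.025); v,u=np.nonzero(m)
    if m.any(): print(n,m.sum(),plane(c,np.c_[u,v],.094).mean(0))
cv2.imwrite("pics/f.png",cv2.resize(np.hstack(W),(798,266))); print(k(f1),r.get_obs()['t'])
```

```text
[ 0.4845454  -0.09346829] [-3.41492107e-01 -2.49113996e-01  1.94616664e+00 -4.44089210e-16
  1.44454001e+00 -1.79535137e+00]
False
0.013122503257331915 [-2.08258852 -2.33800361  5.17518962] 25.35
166.0 [ 0.4864 -0.0879  0.0729] [-0.9  0.2  5.7]
158.6 [ 0.4883 -0.0825  0.0729] [ 0.3 -0.1  5.6]
151.3 [ 0.4909 -0.0774  0.0729] [ 0.3 -2.9  4.9]
143.9 [ 0.4941 -0.0728  0.0729] [ 2.4 -2.2  4.7]
136.6 [ 0.4978 -0.0685  0.0729] [ 3.6 -3.4  5.2]
129.2 [ 0.5021 -0.0648  0.0729] [ 4.2 -4.2  4.7]
121.9 [ 0.5067 -0.0616  0.0729] [ 3.8 -5.3  5.2]
114.6 [ 0.5118 -0.0591  0.0729] [ 4.4 -6.   4.7]
107.2 [ 0.5171 -0.0572  0.0729] [ 3.5 -5.9  4.6]
scene 43 [ 0.5191691  -0.05322804  0.094     ]
side 34 [ 0.51553567 -0.05376787  0.094     ]
wrist 166 [ 0.51709054 -0.05747197  0.094     ]
[ 0.51591706 -0.05573534] 30.25
```

View pics/f.png

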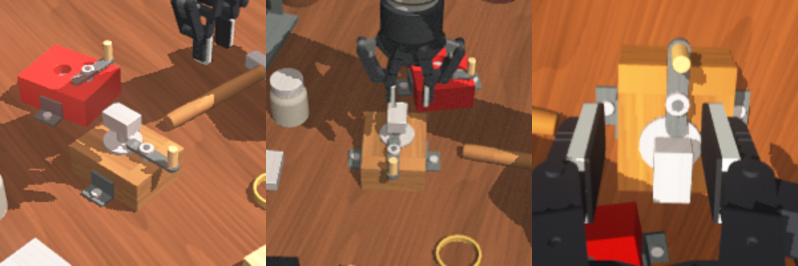

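The dog now lies along the block's axis with its tip over the collar. The stake stands upright, and the gripper is clear of everything.

```bash
python3 -c "
from h import *
r.pause(.3); print(r.finish_job())"
```

```text
the job is handed in; nothing more can be done
None
```

The flat-headed stake is fully home in the block's socket and let go, with the clamp dog swung over its collar to about 1.37 rad; I handed the job in at about 30 s of the 64 s, but no verdict came back.

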